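Close up the under-sink filter housing with its ratcheted lock ring

ROBOT

A 7-joint arm with a two-finger parallel gripper is mounted at the origin on the work surface. World frame = base frame: x ahead of the robot, y to its left, z up, the work surface at z = 0. Lengths are in m, angles in rad, forces in N, time in s.
With the tool pointing down it reaches from about 0.35 to 0.9 m from the base axis. Payload 8.1 kg.
Tool frame: the origin (TCP) lies midway between the tips of the shut fingers; the grasp point (between the pads) lies 19 mm behind it; z points along the fingers, x is the direction in which the jaws open and shut, and the axes are right-handed (so a half turn about z gives the same grasp; the last joint's range is limited). The gripper opens to 92 mm and grips with 3 to 60 N. Pads are 19 mm wide; open, the fingers measure 130 mm over their backs; the gripper's body (75 mm by 190 mm) begins 47 mm behind the grasp point.
Start: joints at [1.121, 0.434, 0.025, 1.573, -0.012, 1.134, -0.075], TCP at [0.212, -0.588, 0.227] pointing down, gripper open.
Joint ranges: [-2.62, 2.62], [-0.44, 2.09], [-1.27, 1.32], [0.08, 2.57], [-1.32, 4.46], [0.12, 2], [-2.74, 2.74]. Speed limits (rad/s): [2.22, 2.22, 3.01, 3.01, 3.14, 3.14, 3.14].

INTERFACE

Orientations are given as a rotation vector (axis times angle).
In Python, from cell import arm gives the robot as it stands. The module is installed in compiled form; this text tells all that it offers.
- The arm moves only by the tool play_rows, never from a script. Its argument "motion" is a list of rows, each a list of 7 numbers: the gripper's target within -1 to 1 (fully open at 1, half-way at 0, shut at -1), then the shift along the tool's x, y, z in mm, then the turn, a rotation vector about the tool's x, y, z in rad. In form: [[claw, tx, ty, tz, ax, ay, az], ...]. A call has 1 to 10 rows; each row is the pose to reach, as a shift and turn from the pose measured when the call began, along the tool's axes at that moment; what a row does not reach only later rows make up. A row lasts 1/10 s, in which the tool goes at most 50 mm and 8.59 degrees, less where a joint would pass 70% of its speed; a pose out of reach is approached as far as the arm can. A call with a gripper value outside its range is refused whole. The fingers move at their own pace and stop on an object; "force" is the grip in N (left out, the last holds). Time passes only in rows, so rows that repeat a pose let the fingers close. It gives the time, the measured TCP pose, the force and the opening at its end, in the units of the state.
- arm.observe(): the state, without advancing time (a new reading comes with each control period).
- arm.get_image(name): name is "scene" or "top" or "wrist"; returns a dict with "img" (420x560x3 uint8, blue, green, red), "depth" (420x560 float32, m along the optical axis (not along the pixel's ray), 0 where there is no reading), "K" (3x3 intrinsics, pixels), "rvec" (rotation vector, rad) and "tvec" (3), from world to camera coordinates, as OpenCV has them. Camera axes: x right, y down, z forward; pixel columns grow to the right and rows downward; lengths in m; the calibration is good to about 2 mm. A picture is of the moment at which its call begins.
- arm.sign_off(): hands the job in, once; it reports no verdict.
Trained networks look in a picture, given as the dict that the camera call returned (one of the last four; its "shot" number tells which), for a name from the list of things; names that differ only in an ending like _2 or _b are one class to them, and where a whole thing is asked for, a point or a joint stands for the part that bears it (a point fixed in the world has none). Each returns a list of dicts, best first, with "score" (0 to 1); they miss things now and then, are a little off and sometimes report something else, mostly with a low value. They report only what shows in the picture. A call takes as long as a camera call. They do not tell look-alikes from the thing itself.
- arm.look_for(picture, query): "box" ([left, top, width, height] as shares, 0 to 1, of the picture: columns of its width, rows of its height, round what is visible of it).
The state is a dict: "clock": time; "joints": joint angles; "dq": joint speeds; "joint_efforts": joint torques, N m; "position": TCP position; "ee_rot": TCP orientation; "force": force on the tool from outside, world axes, zero at the start; "ft_torque": the same for the moment, N m; "width": opening from 0.0 (shut) to 1.0 (fully open).
Only numpy, scipy, OpenCV 4.12 (cv2) and the standard library are available. Lean on these libraries where they do the work, as an engineer would, in place of code of your own. Each camera call takes 0.05 s, during which the arm holds its last target. There are 200 camera calls.

TASK

The filter under the sink has its new cartridge in, but its lid is still lying beside it and its lock ring was left part-way shut. Flip the ring's pawl up and over so it stays back, turn the ring anticlockwise (seen from above) by its lugs to the open stop, set the lid gently in (do not drop it) with its two ears down through the ring's two gaps, and drop the pawl back on the teeth while the ring is still open. Then turn the ring clockwise click by click until it is fully home with the pawl down behind the last tooth, never forcing ring or pawl against a stop, and leave the tub, the old cartridge and the wrench where they are.

Things in the scene. Friction and masses are not known exactly. Their poses are not given: they have to be found in the camera images.
- housing: White filter housing, fixed upright: a bowl 124 mm wide with a dark lock ring round its open mouth, a pipe elbow on either side (to 121 mm from the axis, 88 mm high) and a steel pawl on a bracket. Origin: centre of its underside; z: the ring's axis, up; +x points at the pawl's tip, away from the robot give or take 0.5 rad; pipes and ear pockets lie at +y and -y.
- seat (a point): Centre of the housing's mouth, level with the rim the lid sits on, 150 mm above the housing's origin; axes as the housing's. Four keys 7 mm high on the rim leave two pockets 34 mm wide, at +y and -y, for the lid's ears. A seated lid has its origin here.
- lock_ring (a joint): Angle of the dark lock ring, rad: 0 = open stop, growing clockwise seen from above to 1.65 = home stop. It turns stiffly (0.3 N m, some 5 N at a lug) and stays where it is left. With the pawl down it only turns clockwise, clicking at 0.35, 0.67, 0.98, 1.29 and 1.61 rad, and cannot go back past the last click. Push with 20 N at most.
- gap (a point): Middle of one of two opposite gaps in the ring's inner edge, at the ring's top, 55 mm from the axis; the other is across the axis. Gaps are 40 mm wide, 120 mm across end to end; the tabs between them leave an opening 99 mm across. At the open stop this gap is over the +y pocket. The ring's flat top is 166 mm above the housing's origin, 8 mm thick, 176 mm across.
- lug (a point): Top centre of one of the ring's four equal lugs, 90 degrees apart: upright blocks 14 x 14 mm standing 25 mm above the ring's flat top, 68 mm from the axis. At the open stop this one stands 225 degrees anticlockwise from the housing's +x, seen from above. Outside the lugs, 76 to 88 mm from the axis, are five saw teeth 6 mm high.
- pawl (a joint): Angle of the steel pawl, rad: about 0 = tip down between the teeth, up to 0.15 riding over a tooth, 1.25 = flipped fully back. A 60 g lever with no spring: past about 0.8 rad it falls back and stays, short of that it falls on the teeth. Pushing its thumb bar towards the housing's +y flips it back, pushing it towards -y from the far side flips it down.
- pawl_bar (a point): Middle of the free part of the pawl's thumb bar: level, steel, 8 mm thick, along the housing's x, free from 88 to 126 mm out from the axis. In the housing's frame this point is at (108, 14, 216) mm with the pawl down and (108, 71, 215) flipped back, and swings up to z 225 between. The bracket near it, x 60 to 108, y 32 to 52, is 183 mm high.
- lid: White plastic lid, about 220 g: flange 92 mm across and 6 mm thick with two opposite ears 26 mm wide (112 mm end to end, along its y), a boss 88 mm across up to 18 mm, and on it a bar handle 16 mm thick (x), 60 mm long (y), its top 50 mm above the origin. Origin: centre of the underside. The same either way round.
- grease_tub: Bystander: small white jar, 60 mm across, 45 mm high. Origin: centre of its underside.
- old_cartridge: Bystander: used filter cartridge standing upright, 66 mm across, 120 mm high. Origin: centre of its underside.
- wrench: Bystander: steel wrench, 180 mm long, lying flat to the far left of the housing. Origin: its middle, underside.
Not all that is in view belongs to the job. What is shaped like the lid but orange is not meant.

How it is judged:
On the way, in this order (a step that is already met when the one before it is completed fails the run):
1. the pawl is flipped back and the ring turned back to its open stop (value of joint pawl above 0.9 rad and value of joint lock_ring below 0.07 rad), for 0.2 s.
2. the lid is seated in the housing with the ring still open, and the pawl is down on the teeth again (value of joint pawl below 0.25 rad and value of joint lock_ring below 0.3 rad and horizontal distance between lid and housing below 0.007 m and z of lid in the frame of housing below 0.153 m and angle between lid's own z axis and vertical below 0.06 rad), for 0.2 s.
At the end, for the whole second after the job is handed in: The lid lies flat on its seat (within 3 mm of height and 7 mm of centre), the lock ring is home (over 1.53 rad, the fifth click taken) with the pawl down behind the last tooth (under 0.12 rad), and all is at rest (value of joint lock_ring above 1.53 rad and value of joint pawl below 0.12 rad and horizontal distance between lid and housing below 0.007 m and z of lid in the frame of housing between 0.146 and 0.153 m and angle between lid's own z axis and vertical below 0.06 rad and linear speed of lid below 0.03 m/s and velocity of joint lock_ring below 0.05 rad/s); the robot touches nothing.
It fails at once if the lid is dropped (linear speed of lid above 0.7 m/s and contact force between the fingers and lid below 0.05 N).
It fails at once if a bystander is shifted by more than 40 mm (distance of any of grease_tub, old_cartridge, wrench from where it was at the start of the episode above 0.04 m).
It fails at once if the ring, the pawl or the housing is forced (pressed by the fingers with over 80 N, all contacts summed) (contact force between the fingers and housing above 80 N).
It also fails if it takes over 72 s, if anything falls off the work surface, if the arm or the gripper's body presses on something with over 40 N, if the wrist force passes 120 N, or if a joint passes its speed limit or range.

## Working session

There is one attempt and no reset: what is moved stays moved. The work goes in short steps, Python scripts to look and compute and a tool call to move; the robot and the scene stay as the last step left them, time stands still between calls to the robot, and variables do not carry over. Pictures are saved under pics/ and viewed, on a budget of 10 in all, crops included, one or two more only if the job needs it, and the job is handed in when it is done.

Besides the shell and the picture viewer there is one more tool, called after "Request:" as name(argument=value, ...), one argument or row to a line, values as JSON. play_rows: Moves the arm, as the interface text tells. Its arguments: {"type":"object","properties":{"motion":{"type":"array"},"force":{"type":"number"}},"required":["motion"]}

```bash
mkdir -p pics; cat > h.py <<'E'
import numpy as np, cv2
from scipy.spatial.transform import Rotation as R
from cell import arm
def pts(p):
    d=p["depth"];K=np.array(p["K"]);v,u=np.mgrid[:d.shape[0],:d.shape[1]]
    c=np.stack([(u-K[0,2])*d/K[0,0],(v-K[1,2])*d/K[1,1],d],-1)
    Rm=R.from_rotvec(np.ravel(p["rvec"])).as_matrix()
    w=(c-np.ravel(p["tvec"]))@Rm
    w[d==0]=np.nan
    return w
def pose():
    s=arm.observe();return np.array(s["position"]),R.from_rotvec(s["ee_rot"]),s
def rel(target,rotm):
    p,r,_=pose()
    return np.round(r.inv().apply(np.array(target)-p)*1000,1),np.round((r.inv()*R.from_matrix(rotm)).as_rotvec(),4)
E
python3 - <<'E'
from h import *
s=arm.observe();print(s)
ims=[]
for n in ["scene","top"]:
    p=arm.get_image(n);np.savez(n,w=pts(p),img=p["img"]);ims.append(p["img"])
    print(n,p["K"],p["rvec"],p["tvec"])
    for q in ["housing","lock_ring","lug","gap","pawl","pawl_bar","lid","grease_tub","old_cartridge","wrench"]:
        for r in arm.look_for(p,q)[:3]:
            b=r["box"];print(q,round(r["score"],2),[round(b[0]*560),round(b[1]*420),round(b[2]*560),round(b[3]*420)])
    cv2.imwrite(f"pics/{n}0.png",cv2.resize(p["img"],(784,588)))
E
```

```text
{'clock': 0.0, 'joints': array([ 1.1213897 ,  0.4352238 ,  0.02497013,  1.57408461, -0.01161712,
        1.13398238, -0.07511889]), 'dq': array([-0.00042413, -0.0002    , -0.00069235, -0.00024556, -0.00019572,
        0.00140381,  0.00013825]), 'joint_efforts': array([-1.80342690e-04, -6.67854238e+01,  9.84813273e-01, -3.14465582e+01,
       -6.05922681e-02,  4.28898528e-02,  1.56743963e-04]), 'position': array([ 0.2122188 , -0.58733504,  0.22594925]), 'ee_rot': array([-2.57067580e+00,  1.80451651e+00,  2.10221182e-03]), 'force': array([ 0.20728239,  0.31010964, -0.47449122]), 'ft_torque': array([-0.03162897, -0.01692703, -0.08247088]), 'width': 1.0006331372486035}
scene [[467.42729317   0.         284.04032364]
 [  0.         467.42729317 221.92932289]
 [  0.           0.           1.        ]] [ 0.73842821  2.63725408 -1.07998347] [ 0.42190668 -0.09073853  1.39396   ]
housing 0.64 [218, 187, 84, 110]
lock_ring 0.76 [227, 185, 74, 63]
lug 0.92 [228, 185, 72, 60]
gap 0.78 [226, 183, 76, 64]
pawl 0.46 [216, 211, 27, 27]
lid 0.8 [275, 176, 38, 26]
lid 0.77 [228, 178, 25, 20]
grease_tub 0.88 [344, 308, 30, 27]
old_cartridge 0.88 [171, 173, 34, 48]
wrench 0.95 [252, 331, 73, 59]
wrench 0.49 [217, 182, 83, 114]
top [[536.06889153   0.         281.25101197]
 [  0.         536.06889153 205.32507629]
 [  0.           0.           1.        ]] [ 2.15609022 -2.21281474  0.05788012] [0.01475146 0.51408051 1.4634779 ]
housing 0.86 [239, 153, 104, 77]
housing 0.2 [269, 138, 25, 23]
lock_ring 0.88 [254, 159, 73, 70]
lug 0.91 [255, 160, 72, 68]
gap 0.83 [255, 158, 71, 74]
pawl 0.5 [272, 140, 20, 22]
pawl_bar 0.45 [270, 143, 21, 21]
lid 0.82 [358, 204, 39, 30]
lid 0.75 [336, 250, 40, 34]
grease_tub 0.87 [172, 219, 27, 21]
old_cartridge 0.71 [367, 139, 36, 34]
wrench 0.95 [183, 134, 10, 61]
```

```bash
python3 - <<'E'
from h import *
d=np.load("top.npz");im=d["img"][120:300,150:410];cv2.imwrite("pics/t1.png",cv2.resize(im,None,fx=3,fy=3,interpolation=cv2.INTER_CUBIC))
w=d["w"]
def blob(n,b,zlo,zhi):
    x=w[b[1]:b[1]+b[3],b[0]:b[0]+b[2]].reshape(-1,3);x=x[(x[:,2]>zlo)&(x[:,2]<zhi)]
    print(n,len(x),x.mean(0).round(4),((x.max(0)+x.min(0))/2).round(4),np.ptp(x,axis=0).round(3))
blob("ring",(245,150,100,95),.155,.172);blob("lugs",(245,155,90,80),.182,.2)
blob("lidA",(354,200,47,38),.003,.06);blob("lidB",(332,246,48,42),.003,.06)
blob("lidA handle",(354,200,47,38),.035,.06);blob("lidB handle",(332,246,48,42),.035,.06)
blob("cart",(362,134,46,44),.05,.15);blob("tub",(168,214,36,32),.02,.06);blob("pawl",(262,130,40,40),.2,.24)
for y in range(245,288,6):print(y,(w[y,330:382:4,2]*1000).round())
E
```

```text
ring 2355 [ 0.5289 -0.0242  0.166 ] [ 0.5376 -0.0234  0.1635] [0.189 0.177 0.017]
lugs 174 [ 0.5515 -0.0176  0.1888] [ 0.5418 -0.0233  0.1902] [0.169 0.149 0.016]
lidA 1043 [ 0.469  -0.2618  0.0188] [ 0.4717 -0.2627  0.0303] [0.105 0.13  0.055]
lidB 1085 [ 0.337  -0.2025  0.0188] [ 0.3405 -0.1992  0.0305] [0.115 0.133 0.055]
lidA handle 135 [ 0.4688 -0.2625  0.0486] [ 0.4687 -0.2639  0.0464] [0.016 0.061 0.023]
lidB handle 142 [ 0.3349 -0.2047  0.0487] [ 0.3347 -0.2048  0.0476] [0.04  0.054 0.021]
cart 599 [ 0.6351 -0.2725  0.1135] [ 0.6372 -0.2759  0.0888] [0.065 0.064 0.077]
tub 334 [0.4545 0.2611 0.0436] [0.4556 0.2622 0.036 ] [0.055 0.052 0.032]
pawl 71 [ 0.633  -0.0059  0.2213] [ 0.6342 -0.0062  0.215 ] [0.048 0.01  0.029]
245 [ 4.  0.  2.  3. -0. -1. -0. -1. -5.  2.  5. -3.  2.]
251 [-2.  7. -5. -2. -5.  2.  3. -3.  0.  1.  3.  1.  1.]
257 [-4. -4.  2.  1.  4. 16. 18. 19. 17. 18. 13.  1.  2.]
263 [-2. -1. -2. -0. 21.  8. 14. 12. 17. 51. 19.  2. -3.]
269 [ 3.  4. -3.  5. 15. 15. 22. 51. 50. 11. 18. 18. -4.]
275 [-2. -2. -0.  5. 18. 33. 52. 17. 23. 13. 16.  3.  2.]
281 [-2. -1. -1.  3.  8. 14. 17. 20. 21. 19. -1.  2.  2.]
287 [-1. -3.  2. -1. -1. -7. -3. -2.  0.  5. -4.  1. -0.]
```

View pics/t1.png

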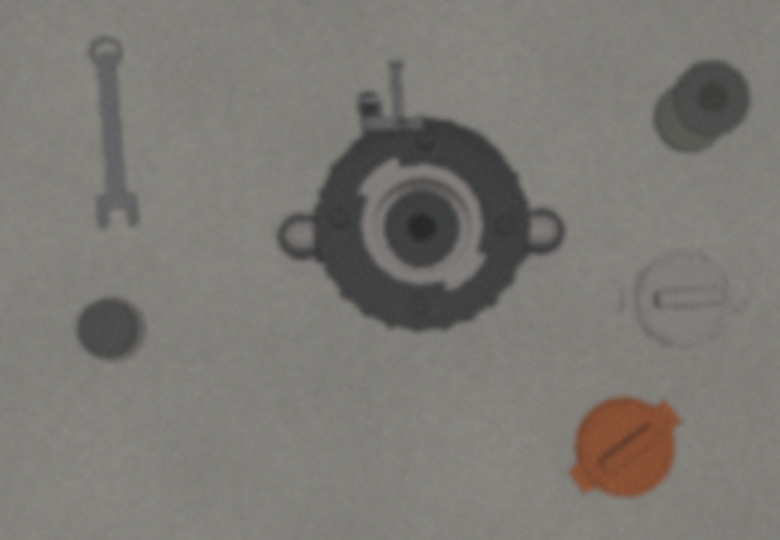

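View pics/scene0.png

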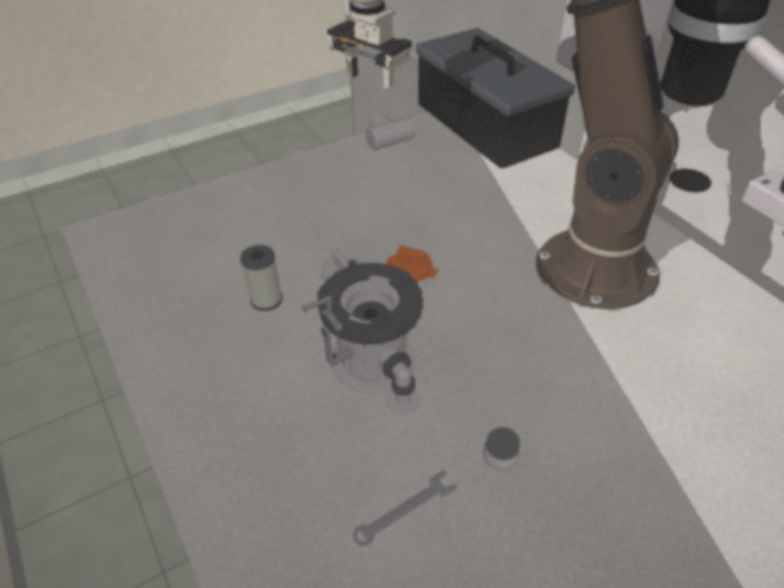

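The white lid is at about (685,298) in the crop with its handle across the image. The ring's centre is at (421,224), the pawl bar at (395,60–125) above it, and the gaps at upper left and lower right. I'll look from the wrist camera above the lid next.

Request:
play_rows(
  motion=[
    [1,-24,-39,-14,0,0,-0.136],
    [1,-48,-78,-28,0,0,-0.272],
    [1,-73,-118,-41,0,0,-0.408],
    [1,-97,-157,-55,0,0,-0.544],
    [1,-122,-196,-69,0,0,-0.68],
    [1,-146,-235,-83,0,0,-0.816],
    [1,-170,-275,-97,0,0,-0.95],
    [1,-195,-314,-110,0,0,-1.09],
    [1,-219,-353,-124,0,0,-1.225],
    [1,-219,-353,-124,0,0,-1.225],
  ],
)

```text
clock: 2.1
position: [0.4747, -0.2553, 0.353]
ee_rot: [-3.14, -0.024, -0.008]
force: [-0.7, -0.1, 0.5]
width: 1.0
```

```bash
cat >> h.py <<'E'
RD=np.diag([1.,-1,-1])  # tool x=world x, pointing down
def yawed(a): return R.from_euler('z',a).as_matrix()@RD
E
python3 - <<'E'
from h import *
p,r,s=pose();print(p.round(4),r.as_matrix().round(3),s["joints"].round(2),s["clock"])
q=arm.get_image("wrist");np.savez("w1",w=pts(q),img=q["img"]);cv2.imwrite("pics/w1.png",q["img"]);print(q["tvec"],q["K"])
for n in ["lid","lock_ring"]:
    print([(round(k["score"],2),(np.array(k["box"])*[560,420,560,420]).round()) for k in arm.look_for(q,n)])
print(rel([0.52,-0.023,0.42],yawed(0)))
E
```

```text
[ 0.4747 -0.2553  0.353 ] [[ 1.     0.015  0.005]
 [ 0.015 -1.     0.002]
 [ 0.005 -0.001 -1.   ]] [ 0.7   0.24 -0.39  1.55  0.09  1.36  0.32] 2.1
[-0.47338422 -0.32656428  0.43024801] [[319.34534436   0.         276.19056137]
 [  0.         319.34534436 209.25906279]
 [  0.           0.           1.        ]]
[(0.96, array([153.,  92.,  62.,  75.])), (0.62, array([247., 134.,  58.,  70.]))]
[(0.81, array([261.,   0., 157.,  51.]))]
(array([  50.3, -239.4,  -69.7]), array([ 0.0005,  0.0006, -0.0003]))
```

View pics/w1.png

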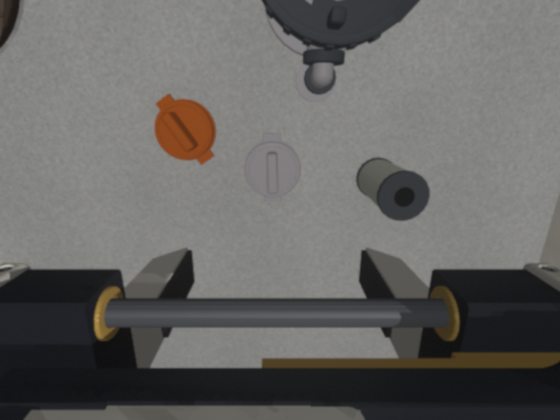

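The wrist view shows the white lid at (272,170) with its handle upright in the image, the orange look-alike at (185,130), and the ring's edge at the top. I'll measure the lid from this shot and fit the housing from a view above it.

```bash
python3 - <<'E'
from h import *
d=np.load("w1.npz");w=d["w"]
x=w[125:210,235:310].reshape(-1,3);x=x[~np.isnan(x[:,0])]
h=x[(x[:,2]>.04)&(x[:,2]<.06)]
rr=cv2.minAreaRect((h[:,:2]*1e4).astype(np.float32));print("handle",len(h),h.mean(0).round(4),rr)
u,s,vt=np.linalg.svd(h[:,:2]-h[:,:2].mean(0),full_matrices=False);print(vt[0])
b=x[(x[:,2]>.012)&(x[:,2]<.024)];print("boss",b.mean(0).round(4),((b.max(0)+b.min(0))/2).round(4),np.ptp(b,axis=0))
e=x[(x[:,2]>.003)];print("all",((e.max(0)+e.min(0))/2).round(4),np.ptp(e,axis=0))
E
```

```text
handle 428 [ 0.4714 -0.2648  0.0503] ((4713.01318359375, -2661.7734375), (157.87957763671875, 592.3727416992188), 2.739903688430786)
[ 0.03670751 -0.99932605]
boss [ 0.4715 -0.2639  0.0191] [ 0.4717 -0.2663  0.0177] [0.08648999 0.08542914 0.01112737]
all [ 0.4711 -0.2672  0.0283] [0.12261179 0.13702566 0.05066018]
```

Request:
play_rows(
  motion=[
    [1,10,-45,-14,0,0,0],
    [1,20,-90,-28,0,0,0],
    [1,30,-135,-42,0,0,0],
    [1,40,-180,-56,0,0,0],
    [1,45,-210,-70,0,0,0],
    [1,45,-210,-70,0,0,0],
  ],
)

```text
clock: 2.85
position: [0.5152, -0.0488, 0.4219]
ee_rot: [-3.141, -0.005, -0.003]
force: [0.5, 0.2, 0.1]
width: 0.996
```

```bash
python3 - <<'E'
from h import *
p,r,s=pose();print(p.round(4),s["joints"].round(2),s["clock"])
q=arm.get_image("wrist");np.savez("w2",w=pts(q),img=q["img"]);cv2.imwrite("pics/w2.png",q["img"]);print(q["tvec"],q["rvec"])
for n in ["lock_ring","pawl_bar","lug","gap"]:
    print(n,[(round(k["score"],2),(np.array(k["box"])*[560,420,560,420]).round()) for k in arm.look_for(q,n)])
E
```

```text
[ 0.5152 -0.0488  0.4219] [ 0.4   0.2  -0.51  1.45  0.1   1.51 -0.1 ] 2.85
[-0.51671028 -0.14642358  0.56185519] [-2.83080315 -0.00377227 -0.00407994]
lock_ring [(0.68, array([220.,  79., 137., 140.]))]
pawl_bar [(0.85, array([349., 119.,  58.,  40.]))]
lug [(0.93, array([221.,  82., 136., 142.]))]
gap [(0.68, array([220.,  81., 140., 142.]))]
```

View pics/w2.png

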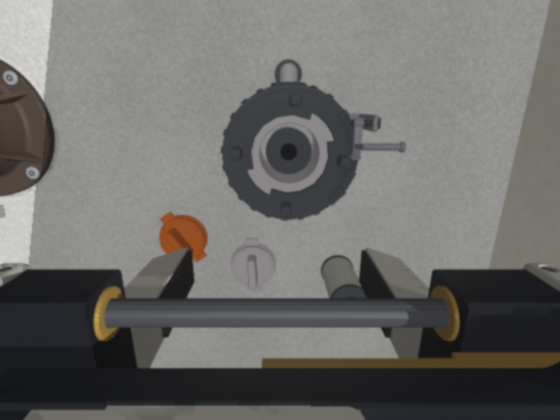

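The ring's centre is at (289,151), with lugs at (295,100), (343,161), (286,207) and (237,153). The bar runs from (357,147) to (405,147), and the gaps are at upper right and lower left. Now the fit.

```bash
python3 - <<'E'
from h import *
from scipy.optimize import least_squares
from scipy.ndimage import label
for f,(r0,r1,c0,c1) in {"w2":(50,235,205,425),"top":(130,245,235,350)}.items():
    w=np.load(f+".npz")["w"];x=w[r0:r1,c0:c1]
    z=x[...,2]
    ring=x[(z>.158)&(z<.174)][:,:2]
    c=np.array([.529,-.024])
    for it in range(3):
        a=np.arctan2(*(ring-c).T[::-1]);rad=np.linalg.norm(ring-c,axis=1)
        ed=[]
        for k in np.linspace(-np.pi,np.pi,73)[:-1]:
            m=(a>=k)&(a<k+np.pi/36)&(rad<.095)
            if m.sum()>5: ed.append(ring[m][np.argsort(rad[m])[-2]])
        ed=np.array(ed)
        s=least_squares(lambda q:np.hypot(*(ed-q[:2]).T)-q[2],[*c,.088],loss="soft_l1",f_scale=.001);c=s.x[:2]
    print(f,"centre",s.x.round(4),"zring",np.median(z[(z>.158)&(z<.174)]).round(4))
    L,n=label((z>.181)&(z<.199));
    for i in range(1,n+1):
        g=x[L==i]
        if len(g)>8:
            m=g.mean(0)-[*c,0];print(" lug",len(g),m.round(4),np.hypot(m[0],m[1]).round(4),np.degrees(np.arctan2(m[1],m[0])).round(1))
    g=x[(z>.203)&(z<.24)];
    if len(g):
        v=np.linalg.svd(g[:,:2]-g[:,:2].mean(0),full_matrices=False)[2][0]
        print(" bar",len(g),(g.mean(0)-[*c,0]).round(4),v,np.degrees(np.arctan(v[1]/v[0])),(g.min(0)-[*c,0]).round(4),(g.max(0)-[*c,0]).round(4))
    rr=np.hypot(x[...,0]-c[0],x[...,1]-c[1])
    g=x[(z>.06)&(z<.098)&(rr>.095)];g=g[:,:2]-c
    for sg in (1,-1):
        h=g[g[:,1]*sg>0.05]
        if len(h)>5:print(" pipe",len(h),h.mean(0).round(4),h.max(0),h.min(0))
    # gaps
    m=(z>.157)&(z<.176);aa=np.degrees(np.arctan2(x[...,1]-c[1],x[...,0]-c[0]))%360
    o=[(k,int(((rr>.0515)&(rr<.0575)&(aa>=k)&(aa<k+6)&(z<.157)).sum()),int(((rr>.0515)&(rr<.0575)&(aa>=k)&(aa<k+6)).sum())) for k in range(0,360,6)]
    print(" gaps",[(k,round(p/max(t,1),1)) for k,p,t in o if p/max(t,1)>.3])
    g=aa[(rr>.0515)&(rr<.0575)&(z<.157)];print(" gap angle",np.degrees(np.angle(np.exp(2j*np.radians(g)).mean())/2))
E
```

```text
w2 centre [ 0.5333 -0.0259  0.0882] zring 0.1671
 lug 145 [0.0053 0.0675 0.1913] 0.0677 85.5
 lug 133 [0.102  0.0415 0.1832] 0.1101 22.1
 lug 302 [0.0819 0.0256 0.1839] 0.0858 17.4
 lug 138 [-0.0664  0.0056  0.1909] 0.0666 175.2
 lug 144 [ 0.0674 -0.0042  0.1905] 0.0675 -3.6
 lug 126 [-0.0042 -0.0661  0.1904] 0.0662 -93.7
 bar 385 [0.1021 0.0181 0.2221] [-0.99995855 -0.00910485] 0.521676951229041 [0.0783 0.012  0.203 ] [0.1267 0.0231 0.2268]
 pipe 306 [0.0008 0.1057] [0.02692276 0.11978492] [-0.02305334  0.09178653]
 gaps [(18, 0.7), (24, 1.0), (30, 1.0), (36, 1.0), (42, 1.0), (48, 1.0), (54, 1.0), (198, 0.3), (204, 1.0), (210, 1.0), (216, 1.0), (222, 1.0), (228, 1.0), (234, 1.0), (240, 0.5), (294, 0.4), (300, 0.3), (306, 0.4), (312, 0.3), (324, 0.3), (330, 0.4)]
 gap angle 41.87221089314013
top centre [ 0.5314 -0.0236  0.087 ] zring 0.1662
 lug 19 [0.1036 0.0419 0.1834] 0.1117 22.0
 lug 29 [0.0826 0.0339 0.1837] 0.0893 22.3
 lug 16 [0.0813 0.0076 0.1851] 0.0816 5.4
 lug 35 [ 0.068  -0.0042  0.189 ] 0.0682 -3.5
 lug 33 [0.0046 0.0682 0.1903] 0.0683 86.1
 lug 33 [-0.0043 -0.0677  0.1906] 0.0679 -93.6
 lug 33 [-0.0678  0.0046  0.1897] 0.0679 176.1
 bar 69 [0.1023 0.0178 0.2219] [-0.99999145  0.00413556] -0.23695064464529228 [0.0787 0.0126 0.2109] [0.1269 0.0222 0.2292]
 pipe 97 [1.000e-04 1.065e-01] [0.02296294 0.1268683 ] [-0.02145295  0.09221125]
 pipe 89 [-0.0015 -0.1065] [ 0.01749055 -0.09319151] [-0.0207828  -0.12509288]
 gaps [(18, 0.6), (24, 1.0), (30, 1.0), (36, 1.0), (42, 1.0), (48, 1.0), (54, 1.0), (198, 0.7), (204, 1.0), (210, 1.0), (216, 1.0), (222, 1.0), (228, 1.0), (234, 1.0), (240, 0.4)]
 gap angle 39.78270517810773
```

Fit results: ring centre about (0.533, −0.025), housing yaw about 0, ring at about 0.86 rad. Next, flip the pawl with shut fingers.

Request:
play_rows(
  motion=[
    [-1,40,1,20,0,0,0],
    [-1,85,1,40,0,0,0],
    [-1,131,1,80,0,0,0],
    [-1,131,1,125,0,0,0],
    [-1,131,1,170,0,0,0],
    [-1,131,1,205,0,0,0],
    [-1,131,1,219,0,0,0],
    [-1,131,1,219,0,0,0],
    [-1,131,1,219,0,0,0],
  ],
)

```text
clock: 4.0
position: [0.6456, -0.0574, 0.2019]
ee_rot: [3.14, -0.009, -0.0]
force: [1.3, 0.5, 0.6]
width: 0.267
```

Request:
play_rows(
  motion=[
    [-1,0,-7,0,0,0,0],
    [-1,0,-14,0,0,0,0],
    [-1,0,-21,0,0,0,0],
    [-1,0,-28,0,0,0,0],
    [-1,0,-35,0,0,0,0],
    [-1,0,-42,0,0,0,0],
    [-1,0,-49,0,0,0,0],
    [-1,0,-56,0,0,0,0],
    [-1,0,-63,0,0,0,0],
    [-1,0,-70,0,0,0,0],
  ],
)

```text
clock: 5.0
position: [0.6459, 0.0132, 0.2018]
ee_rot: [3.14, -0.009, -0.0]
force: [-0.3, -1.2, -0.3]
width: 0.009
```

```bash
cat >> h.py <<'E'
C=np.array([.5325,-.0245])
def look():
    q=arm.get_image("top");w=pts(q);x=w[120:250,230:355];z=x[...,2]
    from scipy.ndimage import label
    g=x[(z>.203)&(z<.24)]
    rr=np.hypot(x[...,0]-C[0],x[...,1]-C[1])
    L,n=label((z>.181)&(z<.2)&(rr>.055)&(rr<.08))
    for i in range(1,n+1):
        k=x[L==i]
        if len(k)>12:
            m=k.mean(0)[:2]-C;print("lug",len(k),m.round(4),np.hypot(*m).round(3),np.degrees(np.arctan2(m[1],m[0])).round(1))
    b=g[g[:,0]>C[0]+.07]
    if len(b):print("bar",len(b),(b.mean(0)-[*C,0]).round(4))
    return q,w
E
python3 - <<'E'
from h import *
p,r,s=pose();print(p.round(4),r.as_rotvec().round(3),s["width"],s["force"],s["clock"])
E
```

```text
[0.6459 0.0132 0.2018] [ 3.14  -0.009 -0.   ] 0.008586986193435373 [-0.25250538 -1.17818022 -0.26390364] 5.0
```

Request:
play_rows(
  motion=[
    [-1,0,-6,0,0,0,0],
    [-1,0,-12,0,0,0,0],
    [-1,0,-12,0,0,0,0],
    [-1,0,0,-50,0,0,0],
    [-1,-30,8,-60,0,0,0],
    [-1,-80,10,-60,0,0,0],
    [-1,-130,10,-60,0,0,0],
    [-1,-179,10,-60,0,0,0],
    [-1,-179,10,-60,0,0,0],
  ],
)

```text
clock: 5.9
position: [0.4602, 0.0038, 0.2612]
ee_rot: [3.137, -0.008, -0.007]
force: [0.7, -0.7, 0.1]
width: 0.008
```

```bash
python3 - <<'E'
from h import *
q,w=look();q=arm.get_image("scene");cv2.imwrite("pics/s1.png",cv2.resize(q["img"][130:330,160:360],None,fx=3,fy=3))
p,r,s=pose();print(p.round(4),r.as_rotvec().round(3),s["force"],s["clock"]);print(rel([.4665,.004,.177],yawed(0)))
E
```

```text
lug 35 [ 0.0668 -0.0033] 0.067 -2.9
lug 33 [-0.0054 -0.0669] 0.067 -94.6
bar 149 [0.0912 0.055  0.2158]
[0.4664 0.0037 0.2624] [ 3.139e+00 -1.000e-02  2.000e-03] [ 0.32272652 -1.27804223  0.03843327] 6.0
(array([-0. , -0.5, 85.4]), array([ 0.0026, -0.0011, -0.0061]))
```

View pics/s1.png

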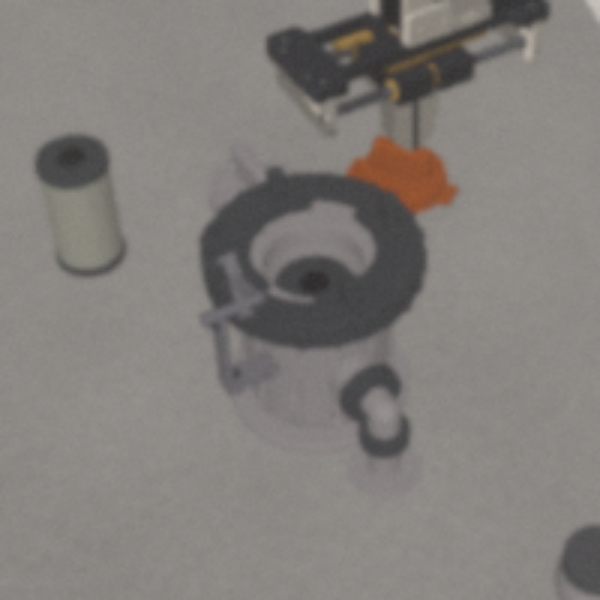

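Pawl is flipped back: the bar now lies over the bracket at about (235,310) in the crop, and the fingers are above the near lug.

Request:
play_rows(
  motion=[
    [-1,0,0,40,0,0,0],
    [-1,0,0,75,0,0,0],
    [-1,0,0,85,0,0,0],
    [-1,0,0,85,0,0,0],
  ],
)

```text
clock: 6.4
position: [0.4668, 0.0036, 0.1765]
ee_rot: [3.14, -0.009, -0.002]
force: [0.1, -0.7, 0.1]
width: 0.003
```

```bash
cat >> h.py <<'E'
def arc(ths,side,r=.068,off=.0165,z=.177,k0=0,claw=-1):
    """finger beside lug at angle th (deg); side -1: behind it for anticlockwise push, +1 clockwise push"""
    for t in ths:
        a=np.radians(t);er=np.array([np.cos(a),np.sin(a)]);et=np.array([-er[1],er[0]])
        s,v=rel([*(C+r*er+side*off*et),z],yawed(a-np.pi+k0));print([claw,*s.round(1).tolist(),0,0,round(float(v[2]),2)],end=", ")
    print()
E
python3 - <<'E'
from h import *
p,r,s=pose();print(p.round(4),r.as_rotvec().round(3),s["force"],s["clock"])
arc(np.arange(178,208,3),-1)
E
```

```text
[0.4668 0.0036 0.1765] [ 3.14e+00 -9.00e-03 -2.00e-03] [ 0.06219708 -0.71285626  0.08709248] 6.4
[-1, -1.6, 9.2, -0.5, 0, 0, 0.03], [-1, -2.5, 12.8, -0.5, 0, 0, -0.02], [-1, -3.2, 16.4, -0.4, 0, 0, -0.08], [-1, -3.7, 20.0, -0.4, 0, 0, -0.13], [-1, -4.0, 23.7, -0.4, 0, 0, -0.18], [-1, -4.1, 27.3, -0.4, 0, 0, -0.23], [-1, -4.0, 31.0, -0.4, 0, 0, -0.29], [-1, -3.8, 34.6, -0.4, 0, 0, -0.34], [-1, -3.3, 38.3, -0.4, 0, 0, -0.39], [-1, -2.7, 41.9, -0.4, 0, 0, -0.44],
```

Request:
play_rows(
  motion=[
    [-1,-1,5,0,0,0,0.03],
    [-1,-2,9,0,0,0,0],
    [-1,-3,13,0,0,0,-0.04],
    [-1,-3.5,17,0,0,0,-0.09],
    [-1,-4,21,0,0,0,-0.14],
    [-1,-4,25,0,0,0,-0.2],
    [-1,-4,29,0,0,0,-0.26],
    [-1,-4,33,0,0,0,-0.31],
    [-1,-3.5,37,0,0,0,-0.37],
    [-1,-2.7,42,0,0,0,-0.44],
  ],
)

```text
clock: 7.4
position: [0.4646, -0.0375, 0.1782]
ee_rot: [3.066, 0.679, 0.0]
force: [-0.9, 4.0, -0.3]
width: 0.006
```

```bash
python3 - <<'E'
from h import *
p,r,s=pose();print(p.round(4),r.as_rotvec().round(3),s["force"].round(1),s["clock"])
look()
arc(np.arange(207,226,2),-1)
E
```

```text
[ 0.4646 -0.0375  0.1782] [3.066 0.679 0.   ] [-0.9  4.  -0.3] 7.4
lug 33 [0.06 0.03] 0.067 26.6
lug 17 [ 0.0315 -0.0589] 0.067 -61.9
lug 23 [-0.0296  0.0645] 0.071 114.6
bar 146 [0.0912 0.0551 0.2157]
[-1, -1.4, 1.6, 1.2, 0, 0, -0.03], [-1, -1.8, 4.0, 1.2, 0, 0, -0.07], [-1, -2.2, 6.5, 1.2, 0, 0, -0.1], [-1, -2.5, 8.9, 1.2, 0, 0, -0.14], [-1, -2.7, 11.3, 1.2, 0, 0, -0.17], [-1, -2.8, 13.8, 1.2, 0, 0, -0.21], [-1, -2.8, 16.2, 1.2, 0, 0, -0.24], [-1, -2.8, 18.6, 1.2, 0, 0, -0.28], [-1, -2.7, 21.1, 1.2, 0, 0, -0.31], [-1, -2.4, 23.5, 1.2, 0, 0, -0.35],
```

Request:
play_rows(
  motion=[
    [-1,-1.8,4,1,0,0,-0.07],
    [-1,-2.2,6.5,1,0,0,-0.1],
    [-1,-2.5,9,1,0,0,-0.14],
    [-1,-2.7,11.3,1,0,0,-0.17],
    [-1,-2.8,13.8,1,0,0,-0.21],
    [-1,-2.8,16.2,1,0,0,-0.24],
    [-1,-2.8,18.6,1,0,0,-0.28],
    [-1,-2.7,20,1,0,0,-0.3],
  ],
)

```text
clock: 8.25
position: [0.4716, -0.0576, 0.1784]
ee_rot: [2.928, 1.134, 0.002]
force: [-3.9, 4.0, 3.2]
width: 0.003
```

Request:
play_rows(
  motion=[
    [-1,0,1,0,0,0,-0.01],
    [-1,0,1,0,0,0,-0.01],
  ],
)

```text
clock: 8.45
position: [0.4721, -0.0583, 0.1787]
ee_rot: [2.923, 1.147, 0.002]
force: [-4.1, 2.9, 1.4]
width: 0.005
```

```bash
python3 - <<'E'
from h import *
p,r,s=pose();print(p.round(4),r.as_rotvec().round(3),s["force"].round(1),s["clock"])
look()
arc([222,223,224,225],-1)
E
```

```text
[ 0.4721 -0.0583  0.1787] [2.923e+00 1.147e+00 2.000e-03] [-4.1  2.9  1.4] 8.45
lug 36 [0.0484 0.0475] 0.068 44.5
lug 37 [ 0.0457 -0.0479] 0.066 -46.4
lug 34 [-0.0476  0.0502] 0.069 133.5
bar 148 [0.0912 0.0549 0.2153]
[-1, -0.5, -1.2, 1.7, 0, 0, 0.01], [-1, -0.8, -0.1, 1.7, 0, 0, -0.0], [-1, -1.1, 1.1, 1.7, 0, 0, -0.02], [-1, -1.3, 2.3, 1.7, 0, 0, -0.04],
```

Request:
play_rows(
  motion=[
    [-1,0,1.5,0,0,0,-0.02],
    [-1,0,1.5,0,0,0,-0.02],
  ],
)

```text
clock: 8.7
position: [0.4729, -0.0596, 0.1787]
ee_rot: [2.912, 1.175, 0.001]
force: [-3.4, 2.1, 1.1]
width: 0.004
```

```bash
python3 - <<'E'
from h import *
p,r,s=pose();print(p.round(4),r.as_rotvec().round(3),s["force"].round(1),s["clock"])
look()
print(rel([.4714,-.2655,.22],yawed(.04)))
v=r.inv().apply([0,0,.07]);print(v)
E
```

```text
[ 0.4729 -0.0596  0.1787] [2.912e+00 1.175e+00 1.000e-03] [-3.4  2.1  1.1] 8.7
lug 34 [0.0476 0.0487] 0.068 45.6
lug 33 [ 0.0462 -0.0477] 0.066 -45.9
lug 32 [-0.0488  0.0494] 0.069 134.7
bar 147 [0.0915 0.0552 0.2156]
(array([-143.9,  147.3,  -40.9]), array([ 2.000e-03, -4.000e-04,  7.264e-01]))
[-2.06328269e-05  1.34305604e-04 -6.99998681e-02]
```

Request:
play_rows(
  motion=[
    [-1,0,-5,0,0,0,0],
    [-1,0,-8,-30,0,0,0],
    [0,0,-5,-70,0,0,0],
    [0,-30,30,-70,0,0,0.15],
    [0,-60,62,-70,0,0,0.3],
    [0,-90,93,-60,0,0,0.44],
    [0,-120,124,-50,0,0,0.58],
    [0,-144,147,-41,0,0,0.7264],
    [0,-144,147,-41,0,0,0.7264],
  ],
)

```text
clock: 9.65
position: [0.4697, -0.2713, 0.2188]
ee_rot: [3.137, 0.042, 0.0]
force: [-0.2, 0.0, 0.2]
width: 0.492
```

```bash
python3 - <<'E'
from h import *
q=arm.get_image("wrist");w=pts(q);np.savez("w3",w=w,img=q["img"]);cv2.imwrite("pics/w3.png",q["img"])
p,r,s=pose();print(p.round(4),r.as_rotvec().round(3),s["force"].round(1),s["width"],s["clock"])
m=(abs(w[...,0]-.4714)<.08)&(abs(w[...,1]+.2655)<.08)
x=w[m];h=x[(x[:,2]>.04)&(x[:,2]<.058)]
print(len(h),h.mean(0).round(4),cv2.minAreaRect((h[:,:2]*1e4).astype(np.float32)))
b=x[(x[:,2]>.012)&(x[:,2]<.026)];print(len(b),b.mean(0).round(4),b.min(0),b.max(0))
print(rel([.4714,-.2655,.026],yawed(.04)))
E
```

```text
[ 0.4706 -0.2682  0.2195] [3.138e+00 5.400e-02 2.000e-03] [0.4 1.1 0.3] 0.49738449779243343 9.7
831 [ 0.4711 -0.2647  0.0503] ((4709.56201171875, -2666.63671875), (151.86614990234375, 605.5728149414062), 1.9251128435134888)
3604 [ 0.4712 -0.2629  0.0192] [ 0.42728173 -0.30910972  0.01222304] [ 0.5149885  -0.22258923  0.02564195]
(array([  0.7,  -3.2, 193.5]), array([ 0.0027, -0.001 , -0.0055]))
```

View pics/w3.png

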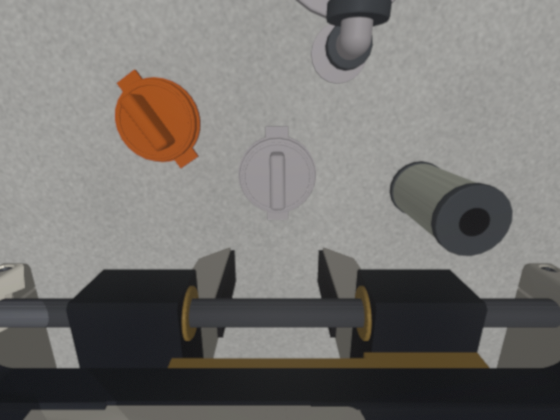

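The picture shows the white lid at (277,175) between the fingers with its handle upright. I'll descend and grip it.

Request:
play_rows(
  motion=[
    [0,0.5,-2.5,45,0,0,0],
    [0,0.5,-2.5,90,0,0,0],
    [0,0.5,-2.5,135,0,0,0],
    [0,0.5,-2.5,170,0,0,0],
    [0,0.5,-2.5,185,0,0,0],
    [0,0.5,-2.5,193,0,0,0],
    [0,0.5,-2.5,193,0,0,0],
  ],
)

```text
clock: 10.4
position: [0.4717, -0.2652, 0.0264]
ee_rot: [3.139, 0.057, 0.002]
force: [-0.1, -0.3, 0.1]
width: 0.501
```

Request:
play_rows(
  motion=[
    [-1,0,0,0,0,0,0],
    [-1,0,0,0,0,0,0],
    [-1,0,0,0,0,0,0],
    [-1,0,0,0,0,0,0],
    [-1,0,0,0,0,0,0],
    [-1,0,0,0,0,0,0],
  ],
  force=30,
)

```text
clock: 11.0
position: [0.4717, -0.2655, 0.0269]
ee_rot: [3.138, 0.057, 0.002]
force: [-1.6, 0.4, 6.2]
width: 0.17
```

Request:
play_rows(
  motion=[
    [-1,0,0,-10,0,0,0],
    [-1,0,0,-40,0,0,0],
    [-1,0,0,-80,0,0,0],
    [-1,0,0,-130,0,0,0],
    [-1,0,0,-180,0,0,0],
    [-1,0,0,-225,0,0,0],
    [-1,0,0,-240,0,0,0],
    [-1,0,0,-240,0,0,0],
  ],
)

```text
clock: 11.8
position: [0.4726, -0.2651, 0.2701]
ee_rot: [3.136, 0.057, 0.01]
force: [0.6, -0.2, -2.9]
width: 0.173
```

```bash
python3 - <<'E'
from h import *
q=arm.get_image("wrist");w=pts(q);np.savez("w4",w=w,img=q["img"]);cv2.imwrite("pics/w4.png",q["img"])
p,r,s=pose();print(p.round(4),r.as_rotvec().round(3),r.as_matrix()[:,2].round(3),s["force"].round(1),s["width"],s["clock"])
m=(abs(w[...,0]-p[0])<.06)&(abs(w[...,1]-p[1])<.07)
x=w[m]-[p[0],p[1],p[2]]
for lo,hi in [(.015,.035),(-.012,.003),(-.026,-.012),(-.04,-.026)]:
    b=x[(x[:,2]>lo)&(x[:,2]<hi)];print(lo,len(b),b.mean(0).round(4),b.min(0).round(4),b.max(0).round(4))
print(rel([.5325,-.0245,p[2]],yawed(0)), rel([.5325,-.0245,p[2]],yawed(.035)))
E
```

```text
[ 0.4715 -0.2649  0.2677] [3.137 0.057 0.005] [ 0.003 -0.004 -1.   ] [ 0.5  0.4 -3.4] 0.17198043654478326 11.85
0.015 3835 [0.0013 0.0097 0.0249] [-0.0237 -0.03    0.015 ] [0.0262 0.0296 0.035 ]
-0.012 7784 [ 0.0011  0.0197 -0.0056] [-0.0419 -0.0093 -0.012 ] [0.0456 0.0431 0.0029]
-0.026 1969 [ 0.0004  0.0412 -0.0177] [-0.0438  0.0003 -0.0243] [ 0.0477  0.0554 -0.012 ]<stdin>:7: RuntimeWarning: Mean of empty slice.
  ret = um.true_divide(
Traceback (most recent call last):
ValueError: zero-size array to reduction operation minimum which has no identity
```

View pics/w4.png

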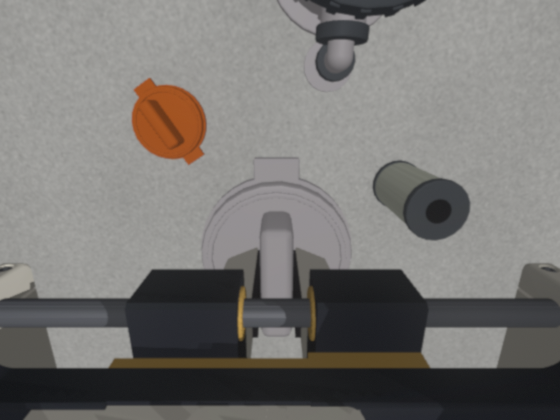

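The lid is held square in the jaws, with its ear at (277,168). Next, carry it over the seat.

Request:
play_rows(
  motion=[
    [-1,11,-38,2,0,0,0.01],
    [-1,23,-76,4,0,0,0.02],
    [-1,35,-115,8,0,0,0.03],
    [-1,46,-154,12,0,0,0.036],
    [-1,57,-193,18,0,0,0.036],
    [-1,65,-224,25,0,0,0.036],
    [-1,69,-238,32,0,0,0.036],
    [-1,69,-238,32,0,0,0.036],
    [-1,69,-238,32,0,0,0.036],
  ],
)

```text
clock: 12.75
position: [0.5309, -0.0251, 0.2334]
ee_rot: [3.138, 0.001, -0.0]
force: [0.4, -0.3, -2.4]
width: 0.171
```

```bash
python3 - <<'E'
from h import *
q=arm.get_image("wrist");w=pts(q);np.savez("w5",w=w,img=q["img"])
p,r,s=pose();print(p.round(4),r.as_rotvec().round(4),r.as_matrix()[:,2].round(4),s["force"].round(1),s["width"],s["clock"])
im=q["img"];cv2.imwrite("pics/w5.png",cv2.resize(im[60:330,130:430],(780,702))[:600])
z=w[...,2];x=w-[p[0],p[1],0]
m=(abs(x[...,0])<.07)&(x[...,1]>0.0)&(x[...,1]<.1)
for lo,hi in [(.189,.198),(.199,.207),(.211,.222),(.16,.17)]:
    b=x[m&(z>lo)&(z<hi)];print(lo,len(b),b.mean(0).round(4),b.min(0).round(4),b.max(0).round(4))
from scipy.ndimage import label
L,n=label(m&(z>.183)&(z<.196)&(np.hypot(x[...,0],x[...,1])>.059))
for i in range(1,n+1):
    if (L==i).sum()>60:b=w[L==i];print("lug",len(b),b.mean(0).round(4),((b.min(0)+b.max(0))/2).round(4))
# ear edges x at rows
ear=x[m&(z>.199)&(z<.212)&(x[...,1]>.048)];print("ear",len(ear),ear.min(0).round(4),ear.max(0).round(4))
# pocket / gap edges: ring top at radius 53-58
g=x[m&(z>.16)&(z<.172)&(x[...,1]>.0)]
print("ring",len(g))
s2=g[(np.hypot(g[:,0],g[:,1])<.059)];print("gap edges x",s2[s2[:,0]<0][:,0].max() if (s2[:,0]<0).any() else 0,s2[s2[:,0]>0][:,0].min() if (s2[:,0]>0).any() else 0)
look()
print(rel([.532,-.0245,.21],yawed(0)))
E
```

```text
[ 0.5312 -0.0258  0.2339] [ 3.1376e+00 -1.2000e-03  1.0000e-03] [ 7.e-04 -4.e-03 -1.e+00] [-0.4 -0.5 -2.4] 0.17283790558425127 12.8
0.189 881 [0.0029 0.0485 0.1915] [-0.0533  0.0395  0.189 ] [0.0589 0.0563 0.1941]
0.199 1 [0.0228 0.0396 0.2067] [0.0228 0.0396 0.2067] [0.0228 0.0396 0.2067]
0.211 2014 [0.0004 0.042  0.2141] [-4.49e-02  1.00e-04  2.11e-01] [0.0463 0.0561 0.222 ]
0.16 10952 [-0.0038  0.0501  0.1671] [-0.07    0.      0.1601] [0.07   0.0887 0.17  ]
lug 495 [0.4867 0.0232 0.1909] [0.4862 0.0225 0.1886]
lug 503 [0.5809 0.0229 0.1909] [0.5816 0.022  0.1886]
ear 46 [-0.0111  0.0496  0.21  ] [0.0132 0.0559 0.212 ]
ring 11718
gap edges x -0.01327793841946212 0.020794063652386563
lug 26 [-0.0488  0.0507] 0.07 133.9
bar 37 [0.1146 0.0708 0.2182]
(array([ 0.5, -1.7, 24.3]), array([ 0.0041, -0.0015, -0.0016]))
```

View pics/w5.png

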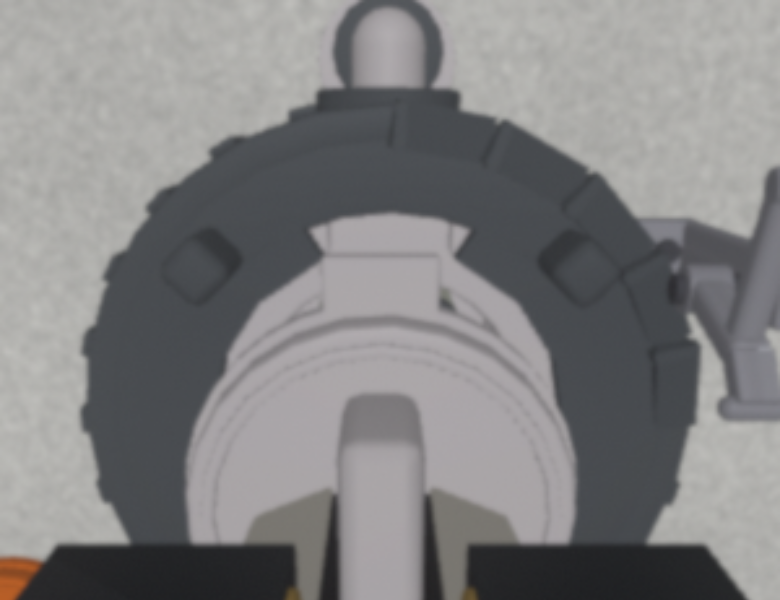

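The ear at (381,285) sits about 2 mm left of the middle of the pocket and gap at (389,235). I'll shift 2 mm in x and 1 mm in y, then lower to just above the keys.

Request:
play_rows(
  motion=[
    [-1,2,-0.8,0,0.004,0,0],
    [-1,2,-0.8,10,0.004,0,0],
    [-1,2,-0.8,20,0.004,0,0],
    [-1,2,-0.8,30,0.004,0,0],
    [-1,2,-0.8,36,0.004,0,0],
    [-1,2,-0.8,36,0.004,0,0],
  ],
)

```text
clock: 13.45
position: [0.5327, -0.0255, 0.197]
ee_rot: [-3.142, 0.002, 0.001]
force: [-0.6, -0.9, -2.6]
width: 0.174
```

Request:
play_rows(
  motion=[
    [-1,0,0,4,0,0,0],
    [-1,0,0,8,0,0,0],
    [-1,0,0,12,0,0,0],
    [-1,0,0,12,0,0,0],
  ],
)

```text
clock: 13.85
position: [0.5324, -0.0255, 0.1845]
ee_rot: [-3.142, 0.002, 0.002]
force: [-0.1, 0.2, -3.5]
width: 0.17
```

```bash
python3 - <<'E'
from h import *
q=arm.get_image("wrist");w=pts(q);np.savez("w6",w=w,img=q["img"])
p,r,s=pose();print(p.round(4),r.as_matrix()[:,[0,2]].T.round(4),s["force"].round(1),s["ft_torque"].round(2),s["width"],s["clock"])
im=q["img"];cv2.imwrite("pics/w6.png",cv2.resize(im[60:330,130:430],(780,702))[:600])
E
```

```text
[ 0.5326 -0.0255  0.1848] [[ 1.     -0.0013 -0.001 ]
 [-0.001  -0.     -1.    ]] [ 0.4  0.2 -2.1] [-0.07 -0.08 -0.03] 0.17312775628144492 13.9
```

View pics/w6.png

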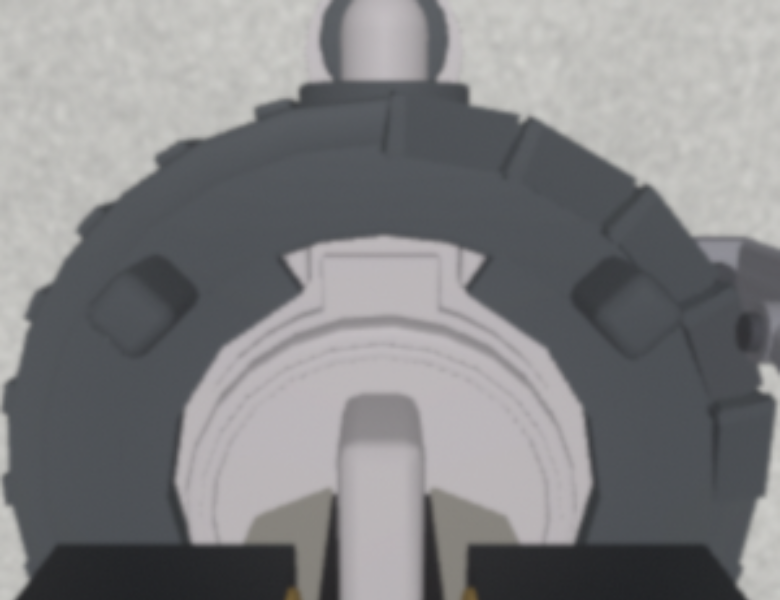

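The ear at (381,285) is inside the pocket at about (385,275) with clearance all round. I'll lower it to the seat.

Request:
play_rows(
  motion=[
    [-1,0.7,0,2,0,0,0],
    [-1,0.7,0,4,0,0,0],
    [-1,0.7,0,6,0,0,0],
    [-1,0.7,0,7,0,0,0],
    [-1,0.7,0,7,0,0,0],
  ],
)

```text
clock: 14.4
position: [0.5331, -0.0255, 0.1776]
ee_rot: [-3.142, 0.002, 0.002]
force: [-0.2, 0.2, -2.5]
width: 0.172
```

Request:
play_rows(
  motion=[
    [-1,0,0,1,0,0,0],
    [-1,0,0,2,0,0,0],
    [-1,0,0,2,0,0,0],
  ],
)

```text
clock: 14.7
position: [0.5333, -0.0254, 0.1769]
ee_rot: [3.141, -0.002, -0.001]
force: [-4.4, -0.3, 10.2]
width: 0.173
```

Request:
play_rows(
  motion=[
    [-0.65,0,0,-0.5,0,0,0],
    [-0.4,0,0,-0.5,0,0,0],
    [-0.2,0,0,-0.5,0,0,0],
    [-0.2,0,0,-0.5,0,0,0],
    [-0.2,0,0,-10,0,0,0],
    [-0.2,0,0,-30,0,0,0],
    [-0.2,0,0,-65,0,0,0],
    [-1,0,0,-100,0,0,0],
    [-1,0,0,-100,0,0,0],
  ],
)

```text
clock: 15.6
position: [0.5358, -0.0246, 0.2822]
ee_rot: [3.141, -0.002, 0.012]
force: [1.1, -1.0, 0.0]
width: 0.274
```

```bash
python3 - <<'E'
from h import *
p,r,s=pose();print(p.round(4),r.as_rotvec().round(4),s["force"].round(1),s["width"],s["clock"])
q=arm.get_image("wrist");w=pts(q);z=w[...,2];x=w-[.5333,-.0254,0]
rr=np.hypot(x[...,0],x[...,1])
h=x[(rr<.04)&(z>.19)&(z<.21)];print("handle",len(h),h.mean(0).round(4),cv2.minAreaRect((h[:,:2]*1e4).astype(np.float32)))
b=w[(rr<.042)&(z>.160)&(z<.178)];print("boss",len(b),b.mean(0).round(4));A=np.c_[b[:,:2],np.ones(len(b))];print("plane",np.linalg.lstsq(A,b[:,2],rcond=None)[0].round(4))
print("ring z",np.median(z[(rr>.056)&(rr<.07)&(z>.16)&(z<.175)]))
look()
print(rel([.646,.09,.27],yawed(0)),rel([.646,.085,.203],yawed(0)))
E
```

```text
[ 0.5358 -0.0246  0.2822] [ 3.1411e+00 -1.6000e-03  1.2000e-02] [ 1.1 -1.   0. ] 0.2739948639629072 15.6
handle 1392 [0.001  0.0018 0.2002] ((7.693122863769531, -2.082794189453125), (155.43861389160156, 592.12744140625), 0.12898267805576324)
boss 5258 [ 0.5331 -0.0217  0.1693]
plane [ 0.0028 -0.0002  0.1677]
ring z 0.16702291919545084
lug 21 [-0.0489  0.0517] 0.071 133.4
bar 16 [0.1222 0.0713 0.2191]
(array([ 112. , -115.5,    8.1]), array([ 0.0008, -0.0017, -0.0014])) (array([ 111.9, -110.5,   75.2]), array([ 0.0008, -0.0017, -0.0014]))
```

The lid is seated: handle top at 200 mm, boss at 168–169 mm, level. Next, drop the pawl from its +y side.

Request:
play_rows(
  motion=[
    [-1,35,-32,0,0,0,0],
    [-1,70,-65,0,0,0,0],
    [-1,100,-95,0,0,0,0],
    [-1,110,-103,20,0,0,0],
    [-1,110,-103,60,0,0,0],
    [-1,110,-103,79,0,0,0],
    [-1,110,-103,79,0,0,0],
  ],
)

```text
clock: 16.4
position: [0.6416, 0.0767, 0.1946]
ee_rot: [3.139, -0.001, -0.01]
force: [-0.0, -0.9, 0.4]
width: 0.005
```

Request:
play_rows(
  motion=[
    [-1,0,7,0,0,0,0],
    [-1,0,14,0,0,0,0],
    [-1,0,20,0,0,0,0],
    [-1,0,26,0,0,0,0],
    [-1,0,32,0,0,0,0],
    [-1,0,38,0,0,0,0],
    [-1,0,44,0,0,0,0],
    [-1,0,50,0,0,0,0],
    [-1,0,55,0,0,0,0],
    [-1,0,55,0,0,0,0],
  ],
)

```text
clock: 17.4
position: [0.6416, 0.0206, 0.1946]
ee_rot: [3.139, -0.003, -0.01]
force: [0.3, -0.4, 0.7]
width: 0.006
```

```bash
python3 - <<'E'
from h import *
p,r,s=pose();print(p.round(4),r.as_rotvec().round(4),s["force"].round(1),s["width"],s["clock"])
E
```

```text
[0.6416 0.0206 0.1946] [ 3.1388e+00 -3.1000e-03 -9.8000e-03] [ 0.3 -0.4  0.7] 0.006337027661997912 17.4
```

Request:
play_rows(
  motion=[
    [-1,0,0,-40,0,0,0],
    [-1,0,0,-70,0,0,0],
    [-1,-30,24,-70,0,0,-0.13],
    [-1,-60,48,-70,0,0,-0.26],
    [-1,-90,72,-70,0,0,-0.4],
    [-1,-120,96,-70,0,0,-0.54],
    [-1,-140,110,-70,0,0,-0.68],
    [-1,-140,110,-70,0,0,-0.785],
    [-1,-140,110,-70,0,0,-0.785],
  ],
)

```text
clock: 18.3
position: [0.5014, -0.0895, 0.2661]
ee_rot: [2.903, 1.199, -0.01]
force: [-0.8, 0.3, 0.8]
width: 0.008
```

```bash
sed -i 's/^C=.*/C=np.array([.5333,-.0252])/' h.py; python3 - <<'E'
from h import *
p,r,s=pose();print(p.round(4),r.as_rotvec().round(4),s["force"].round(1),s["width"],s["clock"])
q,w=look();d=w-[*C,0];m=(d[...,0]>.086)&(d[...,0]<.13)&(abs(d[...,1])<.09)&(w[...,2]>.206)&(w[...,2]<.24);print("bar y",m.sum(),d[m].mean(0).round(4))
im=q["img"];cv2.imwrite("pics/t2.png",cv2.resize(im[120:260,220:360],None,fx=4,fy=4))
arc([225],1,off=.0225);arc([225],1,off=.0225,z=.26)
E
```

```text
[ 0.5014 -0.0895  0.2661] [ 2.903   1.1991 -0.0104] [-0.8  0.3  0.8] 0.008259219633384659 18.3
lug 34 [0.0467 0.0493] 0.068 46.6
lug 33 [-0.0498  0.0501] 0.071 134.8
bar 68 [0.1014 0.0152 0.22  ]
bar y 56 [0.1059 0.0151 0.2202]
[-1, -0.2, -0.1, 89.0, 0, 0, -0.0], 
[-1, -0.7, -0.3, 6.0, 0, 0, -0.0],
```

View pics/t2.png

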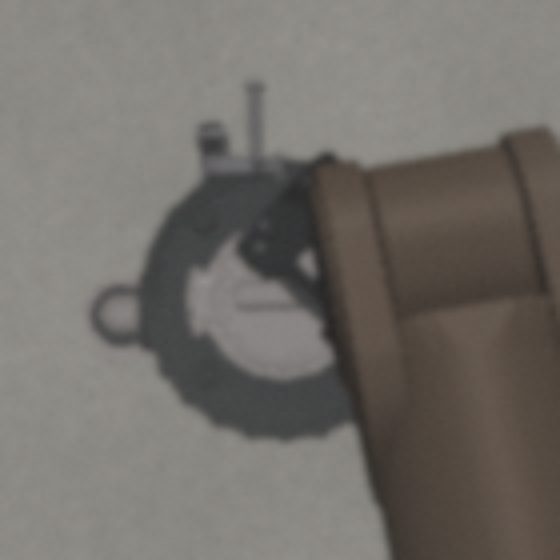

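The pawl bar is down at y = 15 mm, and the lid sits in the ring with its ear in the left gap at (200,300). Next, descend and turn clockwise.

Request:
play_rows(
  motion=[
    [-1,0,0,40,0,0,0],
    [-1,0,0,75,0,0,0],
    [-1,0,0,88,0,0,0],
    [-1,0,0,88,0,0,0],
  ],
)

```text
clock: 18.75
position: [0.5007, -0.0884, 0.1767]
ee_rot: [-2.904, -1.194, 0.014]
force: [0.4, -0.4, -0.5]
width: 0.003
```

```bash
python3 - <<'E'
from h import *
p,r,s=pose();print(p.round(4),r.as_rotvec().round(4),s["force"].round(1),s["clock"])
arc(np.arange(223,189,-3.5),1)
E
```

```text
[ 0.5007 -0.0884  0.1767] [-2.9038 -1.1936  0.0138] [ 0.4 -0.4 -0.5] 18.75
[-1, -0.9, -7.5, -0.3, 0, 0, 0.03], [-1, -1.6, -11.7, -0.3, 0, 0, 0.09], [-1, -2.1, -15.9, -0.2, 0, 0, 0.15], [-1, -2.3, -20.2, -0.2, 0, 0, 0.21], [-1, -2.3, -24.5, -0.2, 0, 0, 0.27], [-1, -2.0, -28.7, -0.2, 0, 0, 0.34], [-1, -1.5, -33.0, -0.1, 0, 0, 0.4], [-1, -0.7, -37.2, -0.1, 0, 0, 0.46], [-1, 0.4, -41.3, -0.1, 0, 0, 0.52], [-1, 1.7, -45.4, -0.1, 0, 0, 0.58],
```

Request:
play_rows(
  motion=[
    [-1,-0.9,-7.5,-0.3,0,0,0.03],
    [-1,-1.6,-11.7,-0.3,0,0,0.09],
    [-1,-2.1,-16,-0.2,0,0,0.15],
    [-1,-2.3,-20,-0.2,0,0,0.21],
    [-1,-2.3,-24.5,-0.2,0,0,0.27],
    [-1,-2,-28.7,-0.2,0,0,0.34],
    [-1,-1.5,-33,-0.1,0,0,0.4],
    [-1,-0.7,-37,-0.1,0,0,0.46],
    [-1,0.4,-41,-0.1,0,0,0.52],
    [-1,1.7,-45,-0.1,0,0,0.58],
  ],
)

```text
clock: 19.75
position: [0.4713, -0.0562, 0.1788]
ee_rot: [3.124, 0.307, -0.011]
force: [-1.2, -5.5, -0.1]
width: 0.001
```

```bash
python3 - <<'E'
from h import *
p,r,s=pose();print(p.round(4),r.as_rotvec().round(4),s["force"].round(1),s["clock"])
look()
arc(np.arange(188,155,-3.5),1)
E
```

```text
[ 0.4713 -0.0562  0.1788] [ 3.1237  0.3067 -0.0113] [-1.2 -5.5 -0.1] 19.75
lug 32 [0.0646 0.0151] 0.066 13.2
lug 32 [-0.015   0.0676] 0.069 102.5
bar 83 [0.1007 0.0207 0.2222]
[-1, -1.8, -4.8, 1.8, 0, 0, 0.05], [-1, -2.5, -9.0, 1.8, 0, 0, 0.11], [-1, -2.9, -13.3, 1.8, 0, 0, 0.18], [-1, -3.0, -17.5, 1.8, 0, 0, 0.24], [-1, -2.9, -21.8, 1.8, 0, 0, 0.3], [-1, -2.5, -26.1, 1.8, 0, 0, 0.36], [-1, -1.9, -30.3, 1.8, 0, 0, 0.42], [-1, -1.0, -34.5, 1.8, 0, 0, 0.48], [-1, 0.2, -38.6, 1.7, 0, 0, 0.54], [-1, 1.6, -42.6, 1.7, 0, 0, 0.6],
```

Request:
play_rows(
  motion=[
    [-1,-1.8,-4.8,1,0,0,0.05],
    [-1,-2.5,-9,1.5,0,0,0.11],
    [-1,-2.9,-13.3,1.5,0,0,0.18],
    [-1,-3,-17.5,1.5,0,0,0.24],
    [-1,-2.9,-21.8,1.5,0,0,0.3],
    [-1,-2.5,-26,1.5,0,0,0.36],
    [-1,-1.9,-30.3,1.5,0,0,0.42],
    [-1,-1,-34.5,1.5,0,0,0.48],
    [-1,0.2,-38.6,1.5,0,0,0.54],
    [-1,1.6,-42.6,1.5,0,0,0.6],
  ],
)

```text
clock: 20.8
position: [0.4652, -0.0138, 0.179]
ee_rot: [3.07, -0.639, -0.007]
force: [-2.4, -5.4, 3.5]
width: 0.007
```

```bash
python3 - <<'E'
from h import *
p,r,s=pose();print(p.round(4),r.as_rotvec().round(4),s["force"].round(1),s["clock"])
look()
arc([156,153,150,147,144,141.5,139,137,135.5,134],1)
E
```

```text
[ 0.4652 -0.0138  0.179 ] [ 3.0704 -0.6385 -0.0068] [-2.4 -5.4  3.5] 20.8
lug 33 [ 0.06   -0.0268] 0.066 -24.1
lug 35 [0.0266 0.0632] 0.069 67.2
lug 24 [-0.0296 -0.0621] 0.069 -115.5
bar 81 [0.1    0.021  0.2223]
[-1, -1.1, 0.1, 2.0, 0, 0, 0.01], [-1, -1.8, -3.5, 2.0, 0, 0, 0.06], [-1, -2.4, -7.1, 2.0, 0, 0, 0.11], [-1, -2.7, -10.7, 2.0, 0, 0, 0.16], [-1, -2.9, -14.4, 2.0, 0, 0, 0.22], [-1, -2.9, -17.4, 2.0, 0, 0, 0.26], [-1, -2.8, -20.5, 1.9, 0, 0, 0.3], [-1, -2.6, -22.9, 1.9, 0, 0, 0.34], [-1, -2.4, -24.7, 1.9, 0, 0, 0.36], [-1, -2.1, -26.6, 1.9, 0, 0, 0.39],
```

Request:
play_rows(
  motion=[
    [-1,-1.8,-3.5,1.5,0,0,0.06],
    [-1,-2.4,-7,1.5,0,0,0.11],
    [-1,-2.7,-10.7,1.5,0,0,0.16],
    [-1,-2.9,-14.4,1.5,0,0,0.22],
    [-1,-2.9,-17.4,1.5,0,0,0.26],
    [-1,-2.8,-20.5,1.5,0,0,0.3],
    [-1,-2.6,-23,1.5,0,0,0.34],
    [-1,-2.4,-24.7,1.5,0,0,0.36],
    [-1,-2.1,-26,1.5,0,0,0.38],
  ],
)

```text
clock: 21.75
position: [0.4748, 0.0114, 0.1789]
ee_rot: [2.893, -1.211, -0.002]
force: [-2.5, -4.7, 3.0]
width: 0.005
```

```bash
python3 - <<'E'
from h import *
p,r,s=pose();print(p.round(4),r.as_rotvec().round(4),s["force"].round(1),s["clock"])
look()
arc([135,134,133,132,131.5,131],1)
E
```

```text
[0.4748 0.0114 0.1789] [ 2.8927e+00 -1.2110e+00 -2.0000e-03] [-2.5 -4.7  3. ] 21.75
lug 32 [0.0482 0.0478] 0.068 44.8
lug 34 [ 0.0444 -0.0477] 0.065 -47.0
lug 31 [-0.0515 -0.0444] 0.068 -139.2
bar 70 [0.1008 0.0193 0.2211]
[-1, -0.7, 1.2, 1.9, 0, 0, -0.01], [-1, -1.0, 0.0, 1.9, 0, 0, 0.01], [-1, -1.3, -1.2, 1.9, 0, 0, 0.03], [-1, -1.5, -2.4, 1.9, 0, 0, 0.04], [-1, -1.6, -3.0, 1.9, 0, 0, 0.05], [-1, -1.7, -3.6, 1.9, 0, 0, 0.06],
```

Request:
play_rows(
  motion=[
    [-1,-0.2,-1.2,0,0,0,0.02],
    [-1,-0.3,-2.2,0,0,0,0.04],
    [-1,-0.3,-2.2,0,0,0,0.04],
  ],
)

```text
clock: 22.1
position: [0.4761, 0.0134, 0.1793]
ee_rot: [2.867, -1.27, -0.002]
force: [-3.8, -3.8, 1.8]
width: 0.003
```

```bash
cat > chk.py <<'E'
from h import *
p,r,s=pose();print(p.round(4),s["force"].round(1),s["clock"])
look();arc([133,132,131],1)
E
python3 chk.py
```

```text
[0.4761 0.0134 0.1793] [-3.8 -3.8  1.8] 22.1
lug 35 [0.0496 0.046 ] 0.068 42.8
lug 35 [ 0.0425 -0.0499] 0.066 -49.6
lug 32 [-0.0531 -0.0427] 0.068 -141.2
bar 63 [0.1007 0.0148 0.2191]
[-1, -0.7, 1.0, 2.2, 0, 0, -0.01], [-1, -1.0, -0.2, 2.2, 0, 0, 0.0], [-1, -1.3, -1.4, 2.2, 0, 0, 0.02],
```

Request:
play_rows(
  motion=[
    [-1,0,-1,0,0,0,0.01],
    [-1,0,-1,0,0,0,0.01],
  ],
)

```text
clock: 22.35
position: [0.4764, 0.0139, 0.1793]
ee_rot: [2.861, -1.283, -0.003]
force: [-4.5, -3.8, 0.9]
width: 0.004
```

```bash
python3 chk.py
```

```text
[0.4764 0.0139 0.1793] [-4.5 -3.8  0.9] 22.35
lug 37 [0.0498 0.0456] 0.068 42.5
lug 34 [ 0.0418 -0.0499] 0.065 -50.0
lug 33 [-0.0534 -0.0421] 0.068 -141.7
bar 64 [0.1009 0.0148 0.2196]
[-1, -0.5, 1.6, 2.3, 0, 0, -0.02], [-1, -0.8, 0.4, 2.3, 0, 0, -0.01], [-1, -1.1, -0.8, 2.3, 0, 0, 0.01],
```

Request:
play_rows(
  motion=[
    [-1,0,4,0,0,0,0],
    [-1,0,9,0,0,0,0],
    [-1,0,9,-40,0,0,0],
    [-1,0,9,-90,0,0,0],
    [-1,-40,9,-120,0,0,0],
    [-1,-90,9,-120,0,0,0],
    [-1,-130,9,-120,0,0,0],
    [-1,-130,9,-120,0,0,0],
  ],
)

```text
clock: 23.2
position: [0.3808, 0.11, 0.3003]
ee_rot: [2.868, -1.272, -0.001]
force: [-0.0, -0.4, 0.1]
width: 0.002
```

```bash
python3 - <<'E'
from h import *
p,r,s=pose();print(p.round(4),s["force"].round(1),s["clock"],s["dq"].round(3))
q,w=look();z=w[...,2];d=w-[*C,0];rr=np.hypot(d[...,0],d[...,1])
h=d[(rr<.04)&(z>.185)&(z<.21)];print("handle",len(h),h.mean(0).round(4))
b=d[(rr<.042)&(z>.155)&(z<.18)];print("boss",b.mean(0).round(4))
for n,c in {"cart":(.6351,-.2725),"tub":(.4545,.2611)}.items():
    m=(np.hypot(w[...,0]-c[0],w[...,1]-c[1])<.06)&(z>.03);print(n,w[m].mean(0).round(4))
print([k["box"] for k in arm.look_for(q,"wrench")][:1])
cv2.imwrite("pics/t3.png",cv2.resize(q["img"][120:260,220:360],None,fx=4,fy=4))
E
```

```text
[0.3808 0.11   0.3003] [-0.  -0.4  0.1] 23.2 [ 0.033  0.042  0.086 -0.034  0.049 -0.01   0.067]
lug 37 [0.0497 0.0456] 0.067 42.5
lug 35 [ 0.0416 -0.0499] 0.065 -50.2
lug 31 [-0.0456  0.0537] 0.07 130.3
lug 33 [-0.0534 -0.0421] 0.068 -141.8
bar 63 [0.1011 0.0147 0.22  ]
handle 171 [-0.0013  0.0009  0.1992]
boss [-0.0004 -0.0002  0.1684]
cart [ 0.6342 -0.2715  0.1092]
tub [0.4548 0.2621 0.0452]
[[0.4255, 0.3476, 0.1818, 0.2057]]
```

View pics/t3.png

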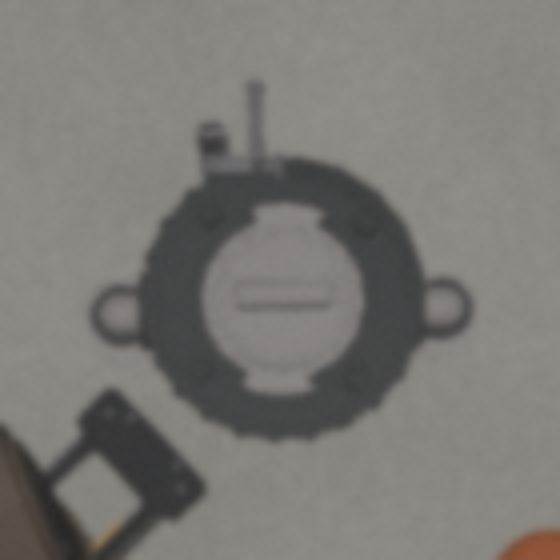

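The gaps now face +x and −x, the tabs cover the lid's ears, the bar is down, and the arm is clear. Handing in.

```bash
python3 -c "
from cell import arm
print(arm.sign_off())"
```

```text
the job is handed in; nothing more can be done
None
```

The filter is closed and the job is handed in at about 23 s on the robot's clock. The hand-in gives no verdict.

**What I did:**
1. Flipped the pawl back with shut fingers.
2. Turned the ring anticlockwise by its near lug to the open stop.
3. Lowered the white lid in with its ears through the gaps; it made contact at about 10 N.
4. Dropped the pawl back on the teeth while the ring was still open.
5. Turned the ring clockwise past the fifth click. Tool forces while turning stayed around 4–7 N.

**Last checks, from the top camera and the arm:**
- **Ring:** the finger position gave about 1.63 rad and the lugs about 1.65 rad, which is at or very near the home stop.
- **Pawl:** the bar is down, at y about 15 mm and its top near 220 mm.
- **Lid:** handle top at 199 mm, boss at 168 mm, within about 1.5 mm of centre.
- **Bystanders:** the old cartridge and the tub are within about 2 mm of where they started.
- **Arm:** clear, touching nothing.

**Checks that disagreed or failed:**
- The top and wrist cameras differed by 2–3 mm in position. I corrected for this by sighting the lid's ear against the pocket before lowering.
- In the final picture the wrench finder reported the housing, so the wrench was not re-measured. The arm never went near it.

I viewed 11 pictures, one over the budget of 10.

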